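# Nest the dosing measures after bottling

### The job

Bottling is over, so nest the three open steel measures for putting away: stand the middle one upright inside the widest, then stand the narrowest upright inside the middle one, each fully down on the floor of the one around it. Leave the widest standing where it is, set the other two down inside rather than dropping them, and do not knock over the black spray bottle that stands among them.

Things in the scene. Friction and masses are not known exactly. Their poses are not given: they have to be found in the camera images.
- wide: The widest measure: open, round, plain steel, shallow; 104 mm across the rim, 94 mm across the foot, 50 mm high, wall 3 mm, floor 4 mm thick (inside about 88 mm wide at the floor, 98 mm at the mouth). Stands upright and loose. Origin: centre of its underside; z axis up. Every bystander but the bottle is at most 90 mm high.
- mid: The middle measure: open, round, plain steel; 62 mm across the rim, 54 mm across the foot, 76 mm high, wall 3 mm, floor 4 mm thick (inside about 48 mm wide at the floor, 56 mm at the mouth). Stands upright, loose, about 0.12 kg. Once inside the widest its rim stands 30 mm above that one's rim, so it can be held by its top 25 mm. Origin: centre of its underside; z axis up.
- narrow: The narrowest measure: open, round, plain steel, tall and slim; 37 mm across the rim, 32 mm across the foot, 102 mm high, wall 3 mm, floor 4 mm thick. Stands upright, loose, about 0.07 kg. Once inside the middle one its rim stands 30 mm above that one's rim, so it can be held by its top 25 mm. Origin: centre of its underside; z axis up.
- bottle: The loose black spray bottle, 38 mm in diameter, 130 mm high with its grey cap, the tallest of the eight things in two rows along y (200 mm apart along y, 165 mm along x, any order: most finger room on the y sides); not the packed 130 mm high blocks of bottles at the table's sides. Among the eight are also a closed tin, a white beaker, a jar and a label roll. Origin: centre of its underside; z up.

How it is judged:
By the outcome, as a careful person would: the job done as asked, in the order asked, and still so for the second after the job is handed in, with the robot touching nothing.
It also fails if it takes over 69 s, if anything falls off the work surface, if the arm or the gripper's body presses on something with over 40 N, if the wrist force passes 120 N, or if a joint passes its speed limit or range.

### The arm

A 6-joint arm with a two-finger parallel gripper is mounted at the origin on the work surface. World frame = base frame: x ahead of the robot, y to its left, z up, the work surface at z = 0. Lengths are in mm, angles in rad, forces in N, time in s.
With the tool pointing down it reaches from about 275 to 750 mm from the base axis. Payload 10.2 kg.
Tool frame: the origin (TCP) lies between the finger pads; the fingertips stand 17 mm ahead of it and the grasp point (between the pads) lies 2 mm behind it; z points along the fingers, y is the line along which they close (so a half turn about z gives the same grasp; the last joint's range is limited). The gripper opens to 85 mm and grips with 20 to 120 N. Pads are 22 mm wide; open, the fingers measure 114 mm over their backs; the gripper's body (76 mm by 85 mm) begins 54 mm behind the grasp point. The pads swing forward as they close: fully open they stand 13 mm farther back than shut.
Start: joints at [1.006, 0.313, 1.498, -0, 1.331, -0.223], TCP at [175.984, 494.632, 248.294] pointing down, gripper open.
Joint ranges: [-2.94, 2.94], [-0.97, 2.17], [0.19, 2.56], [-1.23, 4.37], [0.02, 3.11], [-2.88, 2.88]. Speed limits (rad/s): [2.39, 2.39, 3.01, 3.14, 3.14, 3.14].

### API

Orientations are given as a unit quaternion [w, x, y, z].
In Python, from rig import * gives the robot as it stands.
- The arm moves only by the tool step_arm, never from a script. Its argument "commands" is text: rows parted by semicolons, each of 7 numbers parted by spaces: the opening, from 0 (shut) to 1 (fully open), then the shift along the tool's x, y, z in cm, then the turn, a rotation vector about the tool's x, y, z in rad. In form: hand x y z rx ry rz; .... A call has 1 to 20 rows; each row is the pose to reach, as a shift and turn from the pose commanded when the call began, along the tool's axes at that moment; what a row does not reach only later rows make up. A row lasts 1/12 s, in which the tool goes at most 41.7 mm and 7.16 degrees, less where a joint would pass 70% of its speed; a pose out of reach is approached as far as the arm can. A call with a gripper value outside its range is refused whole. The fingers move at their own pace and stop on an object; "newtons" is the grip in N (left out, the last holds). Time passes only in rows, so rows that repeat a pose let the fingers close. It gives the time, the measured TCP pose, the force, the opening and the grip force at its end, in the units of the state.
- sense(): the state, without advancing time (a new reading comes with each control period).
- capture(name): name is "scene" or "top"; returns the picture (384x512x3 uint8, red, green, blue); there is no depth.
- camera_model(name): a dict with "mtx" (3x3 intrinsics, pixels), "eye" and "rotation" of the camera in the world. Camera axes: x right, y down, z forward; pixel columns grow to the right and rows downward; lengths in mm; the calibration is good to about 2 mm. A picture is of the moment at which its call begins. camera_model takes no time and is no camera call.
- finish_job(): hands the job in; it is judged then, once.
Trained networks look in the newest picture that a camera, given by its name, has taken for a name from the list of things; names that differ only in an ending like _2 or _b are one class to them, and where a whole thing is asked for, a point or a joint stands for the part that bears it (a point fixed in the world has none). Each returns a list of dicts, best first, with "score" (0 to 1); they miss things now and then, are a little off and sometimes report something else, mostly with a low value. They report only what shows in the picture. A call takes as long as a camera call.
- search_frame(camera, label): "rect" ([centre column, centre row, width, height] in pixels, round what is visible of it).
- trace(camera, label): "mask" (384x512 bool, what is visible of it) and "rect" ([centre column, centre row, width, height] in pixels, round what is visible of it).
- spot_point(camera, label): "xy" ([column, row] in pixels: a listed point, or the origin of a listed thing).
The state is a dict: "time_s": time; "joints": joint angles; "dq": joint speeds; "tau": joint torques, N m; "eef_pos": TCP position; "ee_rot": TCP orientation; "force": force on the tool from outside, world axes, zero at the start; "wrist_torque": the same for the moment, N m; "grip_width": opening from 0.0 (shut) to 1.0 (fully open); "grip_force": force on a finger pad.
Only numpy, scipy, OpenCV 4.12 (cv2) and the standard library are available. Lean on these libraries where they do the work, as an engineer would, in place of code of your own. Each camera call takes 0.05 s, during which the arm holds its last target. There are 200 camera calls.

## Working session

There is one attempt and no reset: what is moved stays moved. The work goes in short steps, Python scripts to look and compute and a tool call to move; the robot and the scene stay as the last step left them, time stands still between calls to the robot, and variables do not carry over. Pictures are saved under pics/ and viewed, at most 10 in all, crops included, and the job is handed in when it is done.

Besides the shell and the picture viewer there is one more tool, called after ">>>" as name(argument=value, ...) on one line, values as JSON. step_arm: Moves the arm, as the interface text tells. Its arguments: {"type":"object","properties":{"commands":{"type":"string"},"newtons":{"type":"number"}},"required":["commands"]}

```bash
mkdir -p pics; ls
cat > h.py <<'E'
from rig import *
import numpy as np, cv2
def ray(cam,uv,z):
    m=camera_model(cam);K=np.array(m["mtx"]);R=np.array(m["rotation"]);e=np.array(m["eye"])
    d=np.linalg.solve(K,[uv[0],uv[1],1]);d=R@d
    return e+d*(z-e[2])/d[2]
def save(cam,n):
    im=capture(cam);cv2.imwrite(f"pics/{n}.png",im[:,:,::-1]);return im
E
python3 - <<'E'
from h import *
for c in("top","scene"):
    save(c,c+"0");m=camera_model(c);print(c,np.round(m["eye"]),np.round(m["rotation"],2).tolist(),m["mtx"][0])
    for l in("wide","mid","narrow","bottle"):
        for d in search_frame(c,l)[:3]:print(l,"rect",round(d["score"],2),np.round(d["rect"],1))
        for d in spot_point(c,l)[:2]:print(l,"pt",round(d["score"],2),np.round(d["xy"],1),np.round(ray(c,d["xy"],0)))
s=sense();print(s["time_s"],s["eef_pos"],s["ee_rot"],s["grip_width"])
a=cv2.imread("pics/top0.png");b=cv2.imread("pics/scene0.png")
E
```

```text
pics
top [ 343.  -14. 1343.] [0.06, -0.69, 0.72, -0.04] [498.85857716   0.         244.04539261]Traceback (most recent call last):
  File "<stdin>", line 6, in <module>
  File "h.py", line 5, in ray
    d=np.linalg.solve(K,[uv[0],uv[1],1]);d=R@d
                                           ~^~
ValueError: matmul: Input operand 1 has a mismatch in its core dimension 0, with gufunc signature (n?,k),(k,m?)->(n?,m?) (size 3 is different from 4)
```

```bash
sed -i 's/R=np.array(m\["rotation"\])/R=Rot.from_quat(m["rotation"],scalar_first=True).as_matrix()/; s/^import numpy.*/&\nfrom scipy.spatial.transform import Rotation as Rot/' h.py
python3 - <<'E'
from h import *
for c in("top","scene"):
    save(c,c+"0");m=camera_model(c);R=Rot.from_quat(m["rotation"],scalar_first=True).as_matrix();print(c,np.round(m["eye"]),np.round(R,2).tolist())
    for l in("wide","mid","narrow","bottle"):
        for d in search_frame(c,l)[:3]:print(l,"rect",round(d["score"],2),np.round(d["rect"],1))
        for d in spot_point(c,l)[:2]:print(l,"pt",round(d["score"],2),np.round(d["xy"],1),np.round(ray(c,d["xy"],0)))
s=sense();print(s["time_s"],s["eef_pos"],s["ee_rot"],s["grip_width"])
E
```

```text
top [ 343.  -14. 1343.] [[-0.03, -0.99, 0.14], [-1.0, 0.03, 0.01], [-0.02, -0.14, -0.99]]
wide rect 0.9 [129.2 230.6  45.5  39.9]
wide pt 0.78 [131.1 234.1] [440. 314.   0.]
mid rect 0.69 [369.2 155.1  31.5  27.1]
mid pt 0.98 [360.9 158.7] [ 628. -317.    0.]
narrow rect 0.49 [281.4 166.3  15.4  20. ]
narrow pt 0.77 [276.6 173.6] [594. -85.   0.]
bottle rect 0.64 [129.1 162.8  26.2  23.5]
bottle rect 0.62 [280.4 165.9  16.4  20.9]
bottle pt 0.79 [127.1 163.2] [636. 326.   0.]
bottle pt 0.6 [360.8 158.1] [ 629. -316.    0.]
scene [1013. -548.  706.] [[0.75, 0.44, -0.49], [0.66, -0.5, 0.56], [0.01, -0.75, -0.66]]
wide rect 0.75 [303.6 139.   33.1  34.2]
wide pt 0.62 [300.6 144.4] [439. 317.   0.]
mid rect 0.75 [177.4 305.2  34.5  49.3]
mid pt 0.62 [179.2 318.2] [ 623. -334.    0.]
narrow rect 0.62 [250.1 228.6  15.1  38.1]
narrow pt 0.72 [252.8 242.2] [599. -87.   0.]
bottle rect 0.71 [176.8 306.7  37.1  47.4]
bottle rect 0.6 [353.5 152.2  18.7  39.8]
bottle pt 0.97 [351.  171.9] [632. 302.   0.]
1.05 [175.99156949 494.60657544 248.29535081] [-2.34063140e-05  1.70095180e-01  9.85427637e-01 -2.88205148e-05] 0.9978542067316455
```

View pics/top0.png

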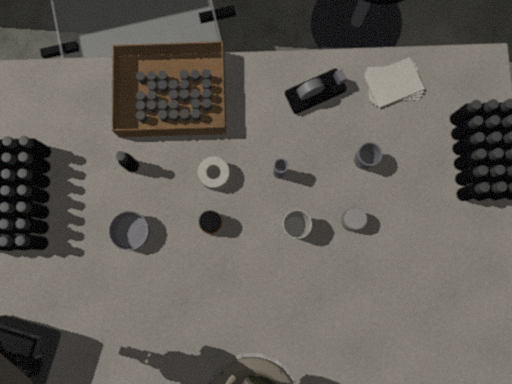

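View pics/scene0.png

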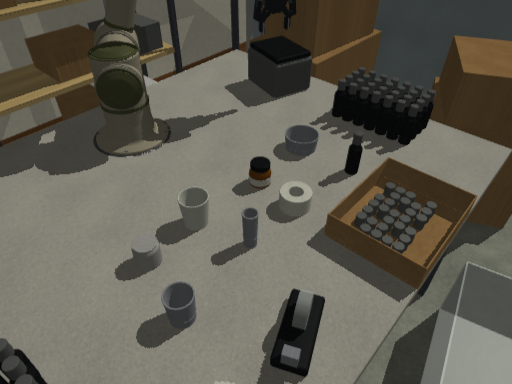

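The top view shows wide at (129,230), bottle (128,161), mid (369,155) and narrow (281,167). Jar, beaker and tin are at (210,222), (297,224) and (355,219), and the label roll is at (213,172). The scene view agrees: wide (303,139), bottle (353,155), mid (180,305), narrow (250,228). The second-ranked bottle detections sit on narrow (top) and mid (scene).

```bash
cat >> h.py <<'E'
from scipy.optimize import least_squares
D=dict(wide=(104,94,50),mid=(62,54,76),narrow=(37,32,102),bottle=(38,38,130))
def proj(cam,P):
    m=camera_model(cam);R=Rot.from_quat(m["rotation"],scalar_first=True).as_matrix()
    q=(P-np.array(m["eye"]))@R@np.array(m["mtx"]).T;return q[:,:2]/q[:,2:]
def box(cam,l,x,y,z0=0):
    a=np.linspace(0,2*np.pi,60);r,f,h=D[l]
    p=proj(cam,np.concatenate([np.c_[x+d/2*np.cos(a),y+d/2*np.sin(a),0*a+z] for d,z in((r,z0+h),(f,z0))]))
    return np.r_[p.min(0),p.max(0)]
def locate(l,guess,cams=("top","scene"),z0=0,snap=True):
    obs=[]
    for c in cams:
        if snap: capture(c)
        for d in trace(c,l)[:3]:
            v,u=np.nonzero(d["mask"]);b=np.r_[u.min(),v.min(),u.max()+1,v.max()+1]
            if np.abs((b-box(c,l,*guess,z0)).reshape(2,2).mean(0)).max()<25: obs.append((c,b));break
        else: print("missing",l,c)
    out={}
    for k,o in [(c,[(c,b)]) for c,b in obs]+[("both",obs)]:
        s=least_squares(lambda p:np.concatenate([box(c,l,*p,z0)-b for c,b in o]),guess,loss="soft_l1")
        out[k]=s.x;print(l,k,np.round(s.x,1),"res px",np.round(s.fun,1))
    return out
E
python3 - <<'E'
from h import *
for l,g in dict(wide=(440,314),mid=(628,-325),narrow=(597,-86),bottle=(632,305)).items(): locate(l,g,snap=l=="wide")
E
```

```text
wide top [447.5 307.3] res px [-0.9  0.   0.9 -0. ]
wide scene [450.2 305.4] res px [-0.6 -0.4  0.6  0.2]
wide both [448.1 307. ] res px [-0.7 -0.2  1.  -0.3 -0.9 -0.8  0.4 -0.3]
mid top [ 624.9 -326.7] res px [-0.2 -0.3  0.2  0.3]
mid scene [ 624.2 -326.2] res px [-0.1  0.5  0.2 -0.5]
mid both [ 624.5 -326.5] res px [-0.3 -0.2  0.1  0.5 -0.1  0.7  0.2 -0.3]
narrow top [597.8 -94.7] res px [ 0.4  0.2 -0.3 -0.3]
narrow scene [596.3 -93.3] res px [-0.4 -0.4  0.4  0.3]
narrow both [597.2 -94.2] res px [ 0.2  0.5 -0.5 -0.  -0.4 -0.   0.5  0.7]
bottle top [623.7 305. ] res px [-1.2 -1.5  1.5  2. ]
bottle scene [626.2 303. ] res px [-2.2 -1.9  1.5  1.1]
bottle both [624.9 304.6] res px [-1.  -2.   1.7  1.6 -2.3 -2.3  1.4  0.7]
```

>>> step_arm(commands="1 -69.8 -62.3 4 0 0 -0.342;1 -69.8 -62.3 4 0 0 -0.342;1 -69.8 -62.3 4 0 0 -0.342;1 -69.8 -62.3 4 0 0 -0.342;1 -69.8 -62.3 4 0 0 -0.342;1 -69.8 -62.3 4 0 0 -0.342;1 -69.8 -62.3 4 0 0 -0.342;1 -69.8 -62.3 4 0 0 -0.342;1 -69.8 -62.3 4 0 0 -0.342;1 -69.8 -62.3 4 0 0 -0.342;1 -69.8 -62.3 4 0 0 -0.342;1 -69.8 -62.3 4 0 0 -0.342;1 -69.8 -62.3 4 0 0 -0.342;1 -69.8 -62.3 4 0 0 -0.342;1 -69.8 -62.3 4 0 0 -0.342;1 -69.8 -62.3 4 0 0 -0.342;1 -69.8 -62.3 4 0 0 -0.342;1 -69.8 -62.3 4 0 0 -0.342;1 -69.8 -62.3 4 0 0 -0.342;1 -69.8 -62.3 4 0 0 -0.342", newtons=30)

```text
time_s: 3.22
eef_pos: [570.3, -227.4, 213.0]
ee_rot: [0.0, 0.0, 1.0, 0.0]
force: [0.3, 0.2, 0.7]
grip_width: 1.001
grip_force: 0.0
```

>>> step_arm(commands="1 -5.0 -9.2 0 0 0 0;1 -5.0 -9.2 0 0 0 0;1 -5.0 -9.2 0 0 0 0;1 -5.0 -9.2 2.5 0 0 0;1 -5.0 -9.2 2.5 0 0 0;1 -5.0 -9.2 2.5 0 0 0;1 -5.0 -9.2 2.5 0 0 0")

```text
time_s: 3.8
eef_pos: [619.9, -316.8, 189.3]
ee_rot: [0.0, -0.0, 1.0, -0.0]
force: [-0.2, 0.0, 0.3]
grip_width: 1.0
grip_force: 0.0
```

Run:
```python
from h import *
s=sense();print(s["time_s"],s["eef_pos"],s["ee_rot"],s["joints"],s["force"])
locate("mid",(624.5,-326.5),("scene",))
b=cv2.imread("pics/scene0.png")
im=save("scene","s1")
cv2.imwrite("pics/s1c.png",cv2.resize(im[170:370,90:290,::-1],(600,600),interpolation=cv2.INTER_CUBIC))
```

```text
3.8 [ 619.85216406 -316.82967936  189.34307185] [ 2.47657115e-04 -4.32303604e-04  9.99999865e-01 -1.49974561e-04] [-6.40390644e-01  7.47567759e-01  9.66927356e-01  5.62704509e-05
  1.42652117e+00 -2.21205965e+00] [-0.19657431  0.00398611  0.2934693 ]
mid scene [ 624.1 -326.2] res px [-0.1 -0.5  0.2  0.5]
mid both [ 624.1 -326.2] res px [-0.1 -0.5  0.2  0.5]
```

View pics/s1c.png

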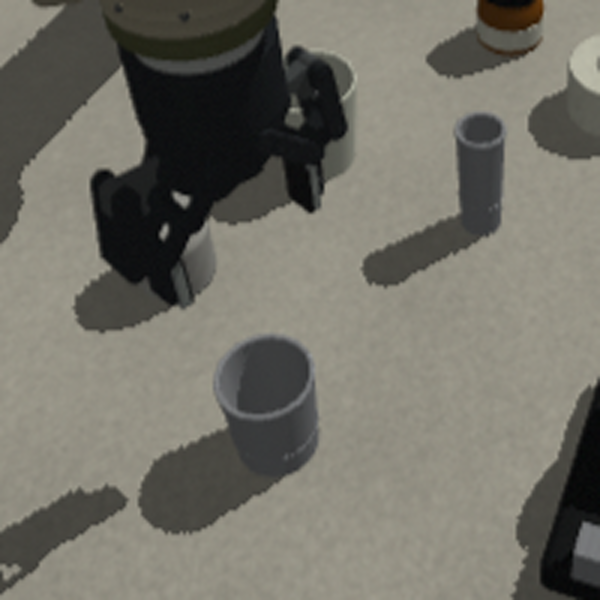

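The gripper, above and short of mid (crop about (265,400)), has its fingers along y and nothing in the way. I'll align it just above the rim.

>>> step_arm(commands="1 -0.44 -0.96 4 0 0 0;1 -0.44 -0.96 8 0 0 0;1 -0.44 -0.96 8.4 0 0 0;1 -0.44 -0.96 8.4 0 0 0;1 -0.44 -0.96 8.4 0 0 0;1 -0.44 -0.96 8.4 0 0 0")

```text
time_s: 4.45
eef_pos: [625.3, -327.5, 107.8]
ee_rot: [0.002, -0.0, 1.0, -0.002]
force: [-0.2, -0.6, 1.0]
grip_width: 0.998
grip_force: 0.0
```

>>> step_arm(commands="1 0.05 0.1 2 0 0 0;1 0.05 0.1 4 0 0 0;1 0.05 0.1 4.1 0 0 0;1 0.05 0.1 4.1 0 0 0;1 0.05 0.1 4.1 0 0 0;1 0.05 0.1 4.1 0 0 0")

```text
time_s: 4.95
eef_pos: [624.5, -326.5, 65.6]
ee_rot: [0.001, -0.0, 1.0, -0.001]
force: [0.5, -0.5, -0.1]
grip_width: 1.0
grip_force: 0.0
```

Close with 30 N.

>>> step_arm(commands="0 0 0 0 0 0 0;0 0 0 0 0 0 0;0 0 0 0 0 0 0;0 0 0 0 0 0 0;0 0 0 0 0 0 0;0 0 0 0 0 0 0;0 0 0 0 0 0 0;0 0 0 0 0 0 0;0 0 0 0 0 0 0;0 0 0 0 0 0 0", newtons=30)

```text
time_s: 5.78
eef_pos: [624.2, -326.0, 64.7]
ee_rot: [0.001, -0.0, 1.0, -0.0]
force: [-0.3, 1.9, 5.7]
grip_width: 0.719
grip_force: 32.2
```

>>> step_arm(commands="0 0 0 -0.5 0 0 0;0 0 0 -1.5 0 0 0;0 0 0 -3 0 0 0;0 0 0 -6 0 0 0;0 0 0 -9 0 0 0;0 0 0 -12 0 0 0;0 0 0 -13 0 0 0;0 0 0 -13 0 0 0;0 0 0 -13 0 0 0;0 0 0 -13 0 0 0")

```text
time_s: 6.62
eef_pos: [623.0, -325.6, 190.7]
ee_rot: [-0.002, -0.0, 1.0, 0.001]
force: [0.3, 0.0, -2.2]
grip_width: 0.715
grip_force: 33.2
```

Run:
```python
from h import *
s=sense();print(s["time_s"],s["eef_pos"],s["ee_rot"],s["grip_width"],s["grip_force"],s["force"])
im=save("scene","s2")
cv2.imwrite("pics/s2c.png",cv2.resize(im[150:350,80:280,::-1],(600,600),interpolation=cv2.INTER_CUBIC))
```

```text
6.6167 [ 623.03824107 -325.60068477  190.6857264 ] [-1.60497379e-03 -8.35784078e-05  9.99997988e-01  1.20017860e-03] 0.7151816708775179 33.22293986697332 [ 0.26844841  0.00356987 -2.19783356]
```

View pics/s2c.png

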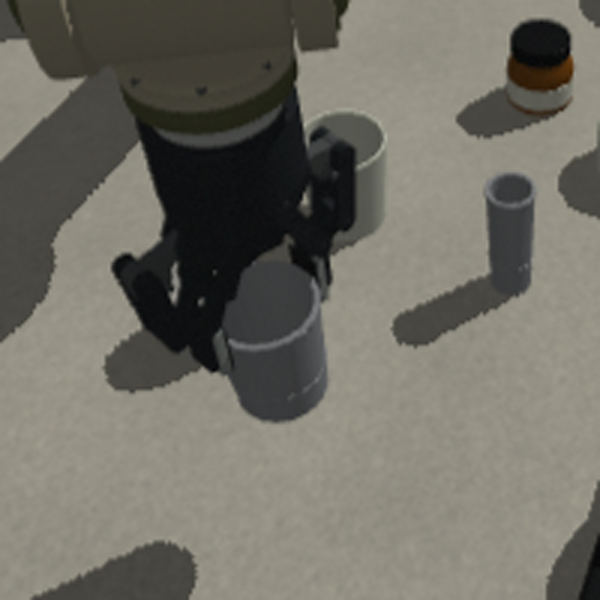

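Mid is held upright by its rim (crop (275,345)). I'll carry it to wide.

>>> step_arm(commands="0 0.3 1 0 0 0 0;0 0.8 3 0 0 0 0;0 1.7 6 0 0 0 0;0 2.6 9.5 0 0 0 0;0 3.6 13 0 0 0 0;0 4.6 16.5 0 0 0 0;0 5.5 20 0 0 0 0;0 6.5 23.5 0 0 0 0;0 7.5 27 0 0 0 0;0 8.4 30.5 0 0 0 0;0 9.4 34 0 0 0 0;0 10.4 37.5 0 0 0 0;0 11.3 41 0 0 0 0;0 12.3 44.5 0 0 0 0;0 13.3 48 0 0 0 0;0 14.2 51.5 0 0 0 0;0 15.2 55 0 0 0 0;0 16.2 58.5 0 0 0 0;0 17 61.5 0 0 0 0;0 17.5 63.3 0 0 0 0")

```text
time_s: 8.33
eef_pos: [446.8, 309.5, 191.9]
ee_rot: [-0.001, -0.001, 1.0, -0.0]
force: [0.3, -0.0, -1.3]
grip_width: 0.718
grip_force: 33.3
```

>>> step_arm(commands="0 0 0 0 0 0 0;0 0 0 0 0 0 0;0 0 0 0 0 0 0;0 0 0 0 0 0 0")

```text
time_s: 8.67
eef_pos: [448.8, 305.9, 192.8]
ee_rot: [-0.0, 0.001, 1.0, -0.0]
force: [-0.1, -0.4, -0.7]
grip_width: 0.719
grip_force: 33.3
```

Run:
```python
from h import *
s=sense();print(s["time_s"],s["eef_pos"],s["ee_rot"],s["grip_width"],s["grip_force"],s["force"])
p=s["eef_pos"]
locate("wide",(448,307));locate("mid",(p[0],p[1]),z0=p[2]-65,snap=False)
im=save("scene","s3")
cv2.imwrite("pics/s3c.png",cv2.resize(im[40:240,210:410,::-1],(600,600),interpolation=cv2.INTER_CUBIC))
```

```text
8.6667 [448.79187759 305.94085031 192.7908469 ] [-3.86552869e-04  5.41402187e-04  9.99999745e-01 -2.60735382e-04] 0.718665223036143 33.2848728092722 [-0.08170397 -0.39341669 -0.69309717]
wide top [446.8 282.8] res px [-3.5  0.  10.  -0. ]
wide scene [449.4 303.9] res px [-0.1  0.8  0.1 -0.6]
wide both [448.  304.6] res px [-11.8  -0.2   1.9  -0.3  -0.4   0.5  -0.1  -0.9]
mid top [441.5 256.1] res px [ -2.8 -15.5  23.    5.4]
mid scene [450.1 304.1] res px [ 0.1 -0.  -0.1  0. ]
mid both [449.9 303.8] res px [-23.4 -18.6   3.6   2.5  -0.   -0.   -0.2   0.1]
```

View pics/s3c.png

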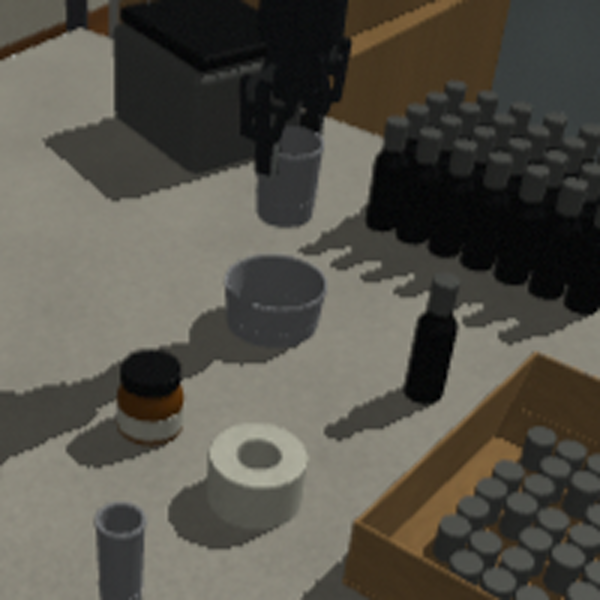

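Mid (crop (288,175)) hangs centred over wide (crop (275,298)), with the bottle standing clear at (435,350). Lower it.

>>> step_arm(commands="0 0 0 2.5 0 0 0;0 0 0 5 0 0 0;0 0 0 7.5 0 0 0;0 0 0 9.5 0 0 0;0 0 0 10.8 0 0 0;0 0 0 11.4 0 0 0;0 0 0 11.8 0 0 0;0 0 0 11.8 0 0 0;0 0 0 11.8 0 0 0;0 0 0 11.8 0 0 0")

```text
time_s: 9.85
eef_pos: [449.0, 307.1, 76.2]
ee_rot: [0.001, -0.0, 1.0, 0.0]
force: [0.5, -0.9, -1.7]
grip_width: 0.713
grip_force: 33.3
```

>>> step_arm(commands="0 0 0 0.25 0 0 0;0 0 0 0.5 0 0 0;0 0 0 0.6 0 0 0;0 0 0 0.65 0 0 0;0 0 0 0.65 0 0 0;0 0 0 0.65 0 0 0;0 0 0 0.65 0 0 0")

```text
time_s: 10.43
eef_pos: [448.5, 307.0, 68.8]
ee_rot: [0.0, -0.0, 1.0, 0.0]
force: [0.2, -0.5, -1.0]
grip_width: 0.712
grip_force: 33.3
```

>>> step_arm(commands="0 0 0 0.1 0 0 0;0 0 0 0.1 0 0 0;0 0 0 0.15 0 0 0;0 0 0 0.15 0 0 0;0 0 0 0.15 0 0 0")

```text
time_s: 10.85
eef_pos: [449.1, 307.1, 68.6]
ee_rot: [0.001, -0.0, 1.0, 0.0]
force: [-2.2, -1.2, 9.5]
grip_width: 0.711
grip_force: 33.9
```

Contact is felt (9.5 N). Open a little, then rise.

>>> step_arm(commands="0.8 0 0 -0.1 0 0 0;0.8 0 0 -0.1 0 0 0;0.8 0 0 -0.1 0 0 0;0.8 0 0 -0.1 0 0 0;0.8 0 0 -0.5 0 0 0;0.8 0 0 -1 0 0 0;1 0 0 -1.5 0 0 0;1 0 0 -2.5 0 0 0;1 0 0 -5 0 0 0;1 0 0 -8 0 0 0;1 0 0 -11 0 0 0;1 0 0 -14 0 0 0;1 0 0 -15.5 0 0 0;1 0 0 -15.5 0 0 0;1 0 0 -15.5 0 0 0")

```text
time_s: 12.1
eef_pos: [448.6, 307.0, 223.2]
ee_rot: [0.001, -0.0, 1.0, 0.0]
force: [0.1, -0.1, -0.6]
grip_width: 0.997
grip_force: 0.0
```

Run:
```python
from h import *
s=sense();print(s["time_s"],s["eef_pos"],s["grip_width"])
locate("wide",(448,306),("scene",));locate("mid",(448,306),("scene",),z0=4,snap=False);locate("narrow",(597,-94),snap=False)
im=save("scene","s4")
cv2.imwrite("pics/s4c.png",cv2.resize(im[100:180,265:345,::-1],(480,480),interpolation=cv2.INTER_CUBIC))
```

```text
12.1 [448.56808688 307.01538605 223.18177275] 0.997132169196571
wide scene [452.4 302.4] res px [-0.7 -1.7  0.7  1. ]
wide both [452.4 302.4] res px [-0.7 -1.7  0.7  1. ]
mid scene [431.1 333.3] res px [ 0.2 -5.8 -0.1  2.1]
mid both [431.1 333.3] res px [ 0.2 -5.8 -0.1  2.1]
narrow top [596.5 -93.3] res px [-0.1 -0.2  0.1  0.2]
narrow scene [596.3 -93.3] res px [-0.4 -0.4  0.4  0.3]
narrow both [596.4 -93.3] res px [-0.1 -0.2  0.1  0.3 -0.4 -0.4  0.4  0.4]
```

View pics/s4c.png

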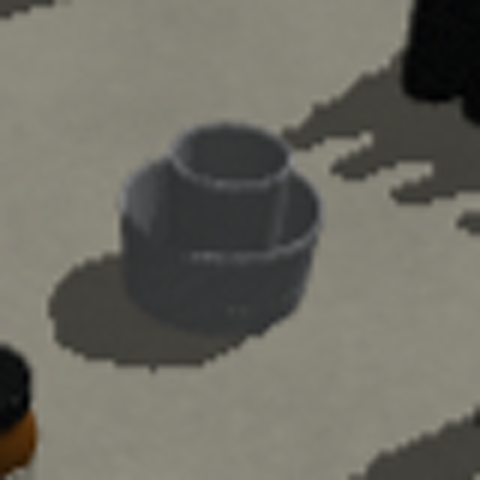

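Mid stands upright inside wide (rim at crop (231,155), wide at (220,230)). Next, narrow at (596.4,-93.4).

>>> step_arm(commands="1 -14.8 -40.0 0 0 0 0;1 -14.8 -40.0 0 0 0 0;1 -14.8 -40.0 0 0 0 0;1 -14.8 -40.0 0 0 0 0;1 -14.8 -40.0 0 0 0 0;1 -14.8 -40.0 0 0 0 0;1 -14.8 -40.0 0 0 0 0;1 -14.8 -40.0 0 0 0 0;1 -14.8 -40.0 0 0 0 0;1 -14.8 -40.0 0 0 0 0;1 -14.8 -40.0 0 0 0 0;1 -14.8 -40.0 3 0 0 0;1 -14.8 -40.0 6 0 0 0;1 -14.8 -40.0 8.5 0 0 0;1 -14.8 -40.0 8.5 0 0 0;1 -14.8 -40.0 8.5 0 0 0;1 -14.8 -40.0 8.5 0 0 0;1 -14.8 -40.0 8.5 0 0 0")

```text
time_s: 13.9
eef_pos: [597.4, -93.2, 139.2]
ee_rot: [0.002, -0.0, 1.0, -0.001]
force: [-0.2, 0.1, 1.3]
grip_width: 1.005
grip_force: 0.0
```

Run:
```python
from h import *
s=sense();print(s["time_s"],s["eef_pos"],s["ee_rot"])
locate("narrow",(596.5,-93.5),("scene",))
capture("top")
for z0,l,c in((0,"wide","top"),(4,"mid","top"),(4,"mid","scene")): locate(l,(449,306),(c,),z0=z0,snap=False)
print("rim centre by eye",np.round(ray("scene",(303.5,125.8),80)))
```

```text
13.9 [597.43357807 -93.15223998 139.23910228] [ 1.52714071e-03 -2.14925699e-04  9.99998657e-01 -5.54234687e-04]
narrow scene [597.2 -94.4] res px [-0.4 -0.9  0.4  0.8]
narrow both [597.2 -94.4] res px [-0.4 -0.9  0.4  0.8]
wide top [447.5 308.7] res px [-0.4  0.   0.4 -0. ]
wide both [447.5 308.7] res px [-0.4  0.   0.4 -0. ]
mid top [448.9 307.6] res px [-0.1  0.3  0.1 -0.3]
mid both [448.9 307.6] res px [-0.1  0.3  0.1 -0.3]
mid scene [433.3 330.5] res px [ 1.2 -5.2 -1.1  2.7]
mid both [433.3 330.5] res px [ 1.2 -5.2 -1.1  2.7]
rim centre by eye [452. 303.  80.]
```

>>> step_arm(commands="1 0.05 -0.05 2 0 0 0;1 0.05 -0.05 4 0 0 0;1 0.05 -0.05 4.5 0 0 0;1 0.05 -0.05 4.5 0 0 0;1 0.05 -0.05 4.5 0 0 0;1 0.05 -0.05 4.5 0 0 0")

```text
time_s: 14.7
eef_pos: [596.7, -93.7, 93.5]
ee_rot: [0.001, -0.0, 1.0, -0.0]
force: [0.1, -0.0, 1.1]
grip_width: 1.001
grip_force: 0.0
```

>>> step_arm(commands="0 0 0 0 0 0 0;0 0 0 0 0 0 0;0 0 0 0 0 0 0;0 0 0 0 0 0 0;0 0 0 0 0 0 0;0 0 0 0 0 0 0;0 0 0 0 0 0 0;0 0 0 0 0 0 0;0 0 0 0 0 0 0;0 0 0 0 0 0 0;0 0 0 0 0 0 0;0 0 0 0 0 0 0", newtons=30)

```text
time_s: 15.7
eef_pos: [596.3, -93.4, 92.6]
ee_rot: [0.0, -0.0, 1.0, -0.0]
force: [-0.2, 2.9, 6.3]
grip_width: 0.415
grip_force: 30.2
```

>>> step_arm(commands="0 0 0 -0.5 0 0 0;0 0 0 -1.5 0 0 0;0 0 0 -3 0 0 0;0 0 0 -6 0 0 0;0 0 0 -9 0 0 0;0 0 0 -12 0 0 0;0 0 0 -13 0 0 0;0 0 0 -13 0 0 0;0 0 0 -13 0 0 0;0 0 0 -13 0 0 0")

```text
time_s: 16.53
eef_pos: [595.4, -93.4, 220.2]
ee_rot: [-0.002, -0.0, 1.0, 0.001]
force: [-1.0, 0.6, -0.2]
grip_width: 0.416
grip_force: 30.1
```

>>> step_arm(commands="0 0.4 1 0 0 0 0;0 1.2 3.2 0 0 0 0;0 2.3 6.2 0 0 0 0;0 3.4 9.2 0 0 0 0;0 4.5 12.2 0 0 0 0;0 5.6 15.2 0 0 0 0;0 6.7 18.2 0 0 0 0;0 7.8 21.2 0 0 0 0;0 8.9 24.2 0 0 0 0;0 10 27.2 0 0 0 0;0 11.1 30.2 0 0 0 0;0 12.2 33.2 0 0 0 0;0 13.3 36.2 0 0 0 0;0 14.2 38.6 0 0 0 0;0 14.7 40 0 0 0 0;0 14.7 40 0 0 0 0;0 14.7 40 0 0 0 0;0 14.7 40 0 0 0 0;0 14.7 40 0 0 0 0")

```text
time_s: 18.12
eef_pos: [449.2, 305.6, 221.9]
ee_rot: [-0.0, 0.0, 1.0, -0.0]
force: [-0.8, 0.5, -0.5]
grip_width: 0.412
grip_force: 30.2
```

Run:
```python
from h import *
s=sense();print(s["time_s"],s["eef_pos"],s["ee_rot"],s["grip_width"],s["grip_force"],s["force"])
p=s["eef_pos"]
locate("wide",(449,306),("scene",));locate("narrow",(p[0],p[1]),("scene",),z0=p[2]-93,snap=False)
im=save("scene","s5")
cv2.imwrite("pics/s5c.png",cv2.resize(im[60:180,245:365,::-1],(480,480),interpolation=cv2.INTER_CUBIC))
```

```text
18.1167 [449.22212601 305.59670571 221.88973694] [-2.87862217e-04  4.83964198e-04  9.99999819e-01 -2.14269568e-04] 0.41239225273793323 30.16930563695496 [-0.79254658  0.52826152 -0.5068564 ]
wide scene [450.5 302.4] res px [-0.2 -0.9  0.2  0.7]
wide both [450.5 302.4] res px [-0.2 -0.9  0.2  0.7]
missing narrow sceneTraceback (most recent call last):
  File "<stdin>", line 4, in <module>
  File "h.py", line 29, in locate
    s=least_squares(lambda p:np.concatenate([box(c,l,*p,z0)-b for c,b in o]),guess,loss="soft_l1")
    return func(*args, **kwargs)
    vector_fun = VectorFunction(
        fun_wrapped,
    ...<6 lines>...
        workers=workers
    )
    self._update_fun()
    ~~~~~~~~~~~~~~~~^^
    self.f = self.fun_wrapped(xp_copy(self.x))
             ~~~~~~~~~~~~~~~~^^^^^^^^^^^^^^^^^
    return np.atleast_1d(self.fun(x))
                         ~~~~~~~~^^^
    return self.f(x, *self.args, **self.kwargs)
           ~~~~~~^^^^^^^^^^^^^^^^^^^^^^^^^^^^^^
  File "h.py", line 29, in <lambda>
    s=least_squares(lambda p:np.concatenate([box(c,l,*p,z0)-b for c,b in o]),guess,loss="soft_l1")
                             ~~~~~~~~~~~~~~^^^^^^^^^^^^^^^^^^^^^^^^^^^^^^^^^
ValueError: need at least one array to concatenate
```

Run:
```python
from h import *
im=save("scene","s5")
cv2.imwrite("pics/s5c.png",cv2.resize(im[50:170,245:365,::-1],(480,480),interpolation=cv2.INTER_CUBIC))
for z,w in((129,"narrow foot"),(80,"mid rim")):print(w,np.round((proj("scene",np.array([[449.,306,z]]))-[245,50])*4))
```

```text
narrow foot [[238. 242.]]
mid rim [[232. 300.]]
```

View pics/s5c.png

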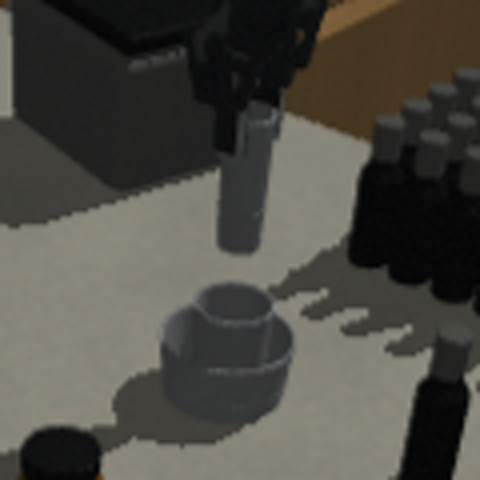

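Narrow's foot (crop (239,243)) hangs over mid's mouth (crop (234,304)), with the predicted centres within about 1 px. Lower it.

>>> step_arm(commands="0 0 0.05 2 0 0 0;0 0 0.05 4 0 0 0;0 0 0.05 5.5 0 0 0;0 0 0.05 7 0 0 0;0 0 0.05 8.5 0 0 0;0 0 0.05 10 0 0 0;0 0 0.05 11 0 0 0;0 0 0.05 11.3 0 0 0;0 0 0.05 11.3 0 0 0;0 0 0.05 11.3 0 0 0;0 0 0.05 11.3 0 0 0")

```text
time_s: 19.23
eef_pos: [449.5, 307.1, 110.1]
ee_rot: [0.001, -0.0, 1.0, 0.0]
force: [-0.4, 0.2, -0.9]
grip_width: 0.409
grip_force: 30.2
```

>>> step_arm(commands="0 0 0 0.3 0 0 0;0 0 0 0.6 0 0 0;0 0 0 0.75 0 0 0;0 0 0 0.8 0 0 0;0 0 0 0.85 0 0 0;0 0 0 0.85 0 0 0;0 0 0 0.85 0 0 0;0 0 0 0.85 0 0 0")

```text
time_s: 19.9
eef_pos: [449.1, 307.0, 100.8]
ee_rot: [0.0, -0.0, 1.0, 0.0]
force: [0.0, 0.5, -1.0]
grip_width: 0.416
grip_force: 30.2
```

>>> step_arm(commands="0 0 0 0.1 0 0 0;0 0 0 0.1 0 0 0;0 0 0 0.15 0 0 0;0 0 0 0.15 0 0 0;0 0 0 0.15 0 0 0")

```text
time_s: 20.32
eef_pos: [449.6, 307.1, 100.5]
ee_rot: [0.001, -0.0, 1.0, 0.0]
force: [-1.4, -1.2, 8.5]
grip_width: 0.409
grip_force: 30.4
```

Contact on the floor at the expected height. Release and rise.

>>> step_arm(commands="0.55 0 0 -0.1 0 0 0;0.55 0 0 -0.1 0 0 0;0.55 0 0 -0.1 0 0 0;0.55 0 0 -0.1 0 0 0;0.7 0 0 -0.5 0 0 0;0.7 0 0 -1 0 0 0;0.8 0 0 -1.5 0 0 0;1 0 0 -2.5 0 0 0;1 0 0 -5 0 0 0;1 0 0 -8 0 0 0;1 0 0 -11 0 0 0;1 0 0 -14 0 0 0;1 0 0 -16 0 0 0;1 0 0 -16 0 0 0;1 0 0 -16 0 0 0;1 0 0 -16 0 0 0")

```text
time_s: 21.65
eef_pos: [448.7, 306.8, 258.7]
ee_rot: [-0.001, -0.0, 1.0, -0.0]
force: [0.7, -0.0, -1.0]
grip_width: 1.003
grip_force: 0.0
```

Run:
```python
from h import *
s=sense();print(s["time_s"],s["eef_pos"],s["force"])
im=save("scene","s6")
cv2.imwrite("pics/s6c.png",cv2.resize(im[80:180,255:380,::-1],(750,600),interpolation=cv2.INTER_CUBIC))
for z,w in((110,"narrow rim"),(80,"mid rim"),(50,"wide rim")):print(w,np.round((proj("scene",np.array([[449.,306,z]]))-[255,80])*6))
```

```text
21.65 [448.65344972 306.79358921 258.73424158] [ 0.68886373 -0.01089748 -0.97541934]
narrow rim [[294. 217.]]
mid rim [[289. 270.]]
wide rim [[284. 321.]]
```

View pics/s6c.png

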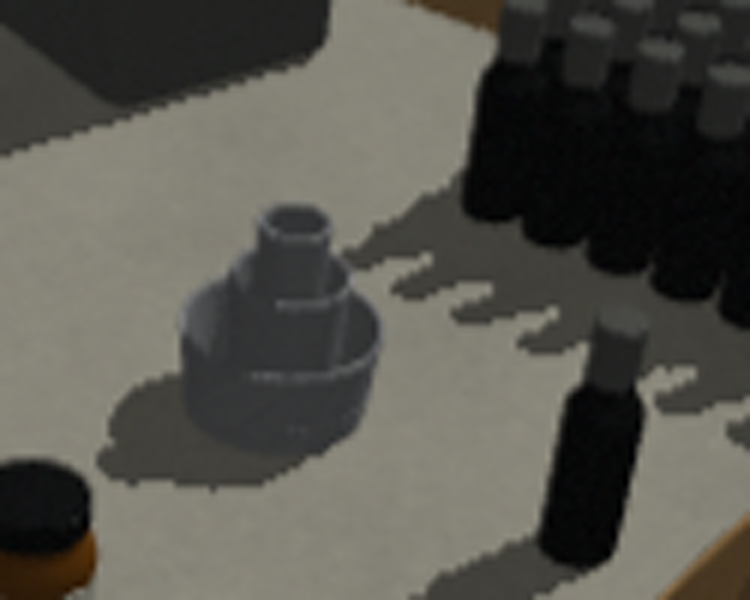

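The rims sit at crop (295,223), (290,275) and (282,328), within about 1 px of the heights predicted for full nesting. All three are upright, and the bottle stands at (595,440). Handing in.

```bash
python3 -c "from rig import *; print(finish_job())"
```

```text
the job is handed in; nothing more can be done
None
```

The three measures are nested upright, mid inside wide and narrow inside mid, each lowered until it touched the floor below it; the bottle is still standing, wide shows no measurable shift, and I handed the job in at about 22 s.

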